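Load the glue press with wet bobbins

TASK

Swing the cam lever of the small glue press fully open, then set every glued bobbin lying on the bench side by side on the press bed, standing on a flat with its bore square to the stop. The glue is wet, so never touch a bobbin with the fingers: put the rod through its bore to lift and carry it. Finally lay the rod down on the bench clear of the press and turn the lever just until the bar holds the bobbins snugly against the stop, without forcing it so far that the stop is pushed back.

Things in the scene. Friction and masses are not known exactly. Their poses are not given: they have to be found in the camera images.
- press: Fixed glue press. Origin on the bench top; x runs from the stop (near the robot) to bar and cam, y left, z up. Plywood bed x -30..138, y -115..115 mm, top at z = 12 mm. Stop and bar are ledges 12 mm above the bed, y -100..100; bobbins stand on the bed between them, room for three at y = -66, 0, 66 mm. End cheeks, also 12 mm high, inner faces at y = +-106, x -20..80. Rod and handle pass above.
- stop_face (a point): Middle of the stop's far face, which the bobbins bear on, 6 mm above the bed; axes as the press. Its height in the press is 18 mm. The stop is 12 mm thick, on the near side of this face. Friction holds it: a push over about 35 N shifts it (overrun).
- bar_face (a point): Middle of the bar's face that looks at the stop, 6 mm above the bed; axes as the press. The bar is 16 mm thick. The gap between stop and bar (this point's x less stop_face's x, in the press) is 68 to 76 mm with the lever open, 50 mm when the bobbins are snug.
- lever (a joint): Cam lever angle about its upright pivot (rad): 0 = fully open (end stop), growing anticlockwise from above to 2.6. It moves the bar 13 mm per rad towards the stop and stays where left (friction 0.2 Nm, 3 N at the knob). Snug comes between 1.3 and 2.1 rad, depending on where the stop was set.
- knob (a point): Centre of the lever's upright round wooden knob, 16 mm diameter, 40 mm tall, 70 mm from the pivot; 54.5 mm above the bench, knob top 20 mm higher, flat lever arm 20 mm lower. With the lever open the knob is at the far right of the press (60 degrees right of the press's x, seen from the pivot).
- pivot (a point): Point on the lever's pivot axis, at the height of the knob's middle; at x = 104 mm, y = 0 in the press.
- rod: Carrying rod, loose, 90 g: dark squared wooden handle 22 x 22 x 80 mm with a steel rod 10 mm in diameter standing 73 mm out of its end. Origin on the axis where rod and handle meet; x along the rod to its tip (the handle spans x -80 to 0 mm). Lying on the bench the axis is 11 mm above it.
- rod_tip (a point): Rounded tip of the rod, 73 mm from the handle.
- handle_mid (a point): Middle of the wooden handle, on the axis, 40 mm behind the rod's root: the place to grip it.
- bobbin_1: Wooden bobbin wet with glue, lying on its side: two pale octagonal flanges (56 mm across flats, 11 mm thick) on a darker core, 50 mm long, 70 g. Collides as a full octagonal prism. Stands on a flat. Origin at its centre, 28 mm above what it stands on; x = axis of its 24 mm through-bore, open at both ends (ends alike). May be absent.
- bobbin_2: Wooden bobbin wet with glue, lying on its side: two pale octagonal flanges (56 mm across flats, 11 mm thick) on a darker core, 50 mm long, 70 g. Collides as a full octagonal prism. Stands on a flat. Origin at its centre, 28 mm above what it stands on; x = axis of its 24 mm through-bore, open at both ends (ends alike). May be absent.
- bobbin_3: Wooden bobbin wet with glue, lying on its side: two pale octagonal flanges (56 mm across flats, 11 mm thick) on a darker core, 50 mm long, 70 g. Collides as a full octagonal prism. Stands on a flat. Origin at its centre, 28 mm above what it stands on; x = axis of its 24 mm through-bore, open at both ends (ends alike). May be absent.

How it is judged:
By the outcome, as a careful person would: the job done as asked, in the order asked, and still so for the second after the job is handed in, with the robot touching nothing.
Of bobbin_1, bobbin_2, bobbin_3 only 2 to 3 are there at a start; the rules pass over those that are not, and their reading is None.
At some moment in a run one of bobbin_1, bobbin_3, rod may be knocked a few centimetres aside while the robot is not near it.
It also fails if it takes over 210 s, if anything falls off the work surface, if the arm or the gripper's body presses on something with over 40 N, if the wrist force passes 120 N, or if a joint passes its speed limit or range.

ROBOT

A 7-joint arm with a two-finger parallel gripper is mounted at the origin on a cart in front of the work surface, level with it; the furniture and walls round the work are solid. World frame = base frame: x ahead of the robot, y to its left, z up, the work surface at z = 0. Lengths are in mm, angles in rad, forces in N, time in s.
With the tool pointing down it reaches from about 375 to 925 mm from the base axis. Payload 3.1 kg.
Tool frame: the origin (TCP) lies midway between the tips of the shut fingers; the grasp point (between the pads) lies 19 mm behind it; x points along the fingers, y is the direction in which the jaws open and shut, and the axes are right-handed (so a half turn about x gives the same grasp; the last joint's range is limited). The gripper opens to 85 mm and grips with 20 to 120 N. Pads are 22 mm wide; open, the fingers measure 114 mm over their backs; the gripper's body (76 mm by 85 mm) begins 54 mm behind the grasp point. The pads swing forward as they close: fully open they stand 13 mm farther back than shut.
Start: joints at [-1.278, 0.383, 0.044, 1.598, -0.018, 1.161, -0.05], TCP at [247.582, 601.004, 231.269] pointing down, gripper open.
Joint ranges: [-2.61, 2.61], [-0.41, 2.15], [-1.48, 1.57], [0, 2.5], [-1.57, 4.71], [0.05, 1.97], [-2.85, 2.85]. Speed limits (rad/s): [2.79, 2.79, 3.14, 3.14, 3.14, 3.14, 3.14].

INTERFACE

Orientations are given as [roll, pitch, yaw] about the fixed x, y, z axes, in that order (R = Rz(yaw) Ry(pitch) Rx(roll)).
In Python, from bench import env gives the robot as it stands.
- The arm moves only by the shell command python3 -m creep 'ROWS' [FORCE]. ROWS is JSON, a list of rows, each a list of 3 entries, a list of its own where there are three numbers: the shift along the tool's x, y, z in mm, then the turn about the tool's x in degrees, then the finger opening in mm, from 0 to 85.4. In form: [[[tx, ty, tz], spin, claw], ...]. A call has 1 to 8 rows; each row is the pose to reach, as a shift and turn from the pose commanded when the call began, along the tool's axes at that moment; what a row does not reach only later rows make up. A row lasts 1/10 s, in which the tool goes at most 50 mm and 8.59 degrees, less where a joint would pass 70% of its speed; a pose out of reach is approached as far as the arm can. A call with a gripper value outside its range is refused whole. The fingers move at their own pace and stop on an object; FORCE is the grip in N (left out, the last holds). Time passes only in rows, so rows that repeat a pose let the fingers close. It gives the time, the measured TCP pose, the force and the opening at its end, in the units of the state.
- env.observe(): the state, without advancing time (a new reading comes with each control period).
- env.grab_frame(name): name is "side" or "top" or "wrist"; returns the picture (480x640x3 uint8, red, green, blue); there is no depth.
- env.camera_info(name): a dict with "camera_matrix" (3x3 intrinsics, pixels), "rvec" (rotation vector, rad) and "tvec" (3), from world to camera coordinates, as OpenCV has them. Camera axes: x right, y down, z forward; pixel columns grow to the right and rows downward; lengths in mm; the calibration is good to about 2 mm. The wrist camera is an equidistant fisheye: a pixel r from the principal point sees the ray r / f radians off the axis. A picture is of the moment at which its call begins: read the wrist's pose just before it. camera_info takes no time and is no camera call; for the wrist camera it gives the pose at the moment of the call.
- env.job_done(): hands the job in, once; it reports no verdict.
The state is a dict: "t": time; "joint_pos": joint angles; "dq": joint speeds; "tau": joint torques, N m; "tcp_pos": TCP position; "tool_rot": TCP orientation; "contact_force": force on the tool from outside, world axes, zero at the start; "wrist_torque": the same for the moment, N m; "width": finger opening in mm.
Only numpy, scipy, OpenCV 4.12 (cv2) and the standard library are available. Lean on these libraries where they do the work, as an engineer would, in place of code of your own. Each camera call takes 0.05 s, during which the arm holds its last target. There are 200 camera calls.

## Working session

There is one attempt and no reset: what is moved stays moved. The work goes in short steps, Python scripts to look and compute and a shell command to move; the robot and the scene stay as the last step left them, time stands still between calls to the robot, and variables do not carry over. Pictures are saved under pics/ and viewed, about 12 in all and at most 16, crops included, and the job is handed in when it is done.

```bash
ls; mkdir -p pics; cat > h.py <<'E'
import numpy as np, cv2
from bench import env
from scipy.spatial.transform import Rotation as R
def save(n,f,crop=None,s=1):
    im=env.grab_frame(n)[:,:,::-1]
    if crop: x0,y0,x1,y1=crop; im=im[y0:y1,x0:x1]
    cv2.imwrite('pics/'+f,cv2.resize(im,None,fx=s,fy=s,interpolation=cv2.INTER_CUBIC))
def ray(n,px,info=None):
    c=info or env.camera_info(n);K=np.array(c['camera_matrix']);r=R.from_rotvec(np.ravel(c['rvec'])).as_matrix();t=np.ravel(c['tvec'])
    u=(px[0]-K[0,2])/K[0,0];v=(px[1]-K[1,2])/K[1,1]
    if n=='wrist':
        a=np.hypot(u,v);d=np.array([u/a*np.sin(a),v/a*np.sin(a),np.cos(a)]) if a>0 else np.array([0,0,1.])
    else: d=np.array([u,v,1.])
    return -r.T@t, r.T@d
def at(n,px,z,info=None):
    o,d=ray(n,px,info); return (o+d*(z-o[2])/d[2]).round(1)
def proj(n,p):
    c=env.camera_info(n);K=np.array(c['camera_matrix']);r=R.from_rotvec(np.ravel(c['rvec'])).as_matrix();t=np.ravel(c['tvec'])
    q=r@np.array(p,float)+t
    if n=='wrist':
        a=np.arctan2(np.hypot(q[0],q[1]),q[2]);k=a/np.hypot(q[0],q[1]);return np.array([K[0,0]*q[0]*k+K[0,2],K[1,1]*q[1]*k+K[1,2]]).round(1)
    return (K@(q/q[2]))[:2].round(1)
def tool():
    s=env.observe();return np.array(s['tcp_pos']),R.from_euler('xyz',s['tool_rot']).as_matrix()
def shift(goal):
    p,m=tool();return (m.T@(np.array(goal,float)-p)).round(1)
E
python3 - <<'E'
from h import *
s=env.observe();print(s)
print(tool()[1].round(3))
for n in('top','side'):
    save(n,n+'0.png');print(n,ray(n,(320,240)))
E
```

```text
pics
{'t': 0.0, 'joint_pos': array([-1.27778666,  0.38385059,  0.04380542,  1.59961398, -0.01793467,
        1.1611904 , -0.04987731]), 'dq': array([ 1.23566654e-03,  1.98433741e-04, -7.97004167e-04, -5.40942265e-04,
        5.71229968e-04, -8.06146417e-05, -3.30764067e-04]), 'tau': array([-4.50715943e-04, -4.33465183e+01,  1.02446347e+00, -2.49509275e+01,
        1.06462472e-02,  1.12220831e-02, -8.40108356e-06]), 'tcp_pos': array([247.22334962, 600.10897684, 229.85809274]), 'tool_rot': array([-1.53270171,  1.5681258 , -1.92339695]), 'contact_force': array([0.53272385, 0.459401  , 0.52729787]), 'wrist_torque': array([-0.01676091,  0.02408198,  0.02894632]), 'width': 85.2652968527977}
[[-0.001  0.381  0.925]
 [-0.003  0.925 -0.381]
 [-1.    -0.003  0.   ]]
top (array([523.16263091, 201.85129099, 917.96051959]), array([ 0.08430519, -0.03029882, -0.99607198]))
side (array([ 101.26590116, -439.59723772,  516.62614182]), array([ 0.52810278,  0.69566433, -0.48722798]))
```

View pics/top0.png

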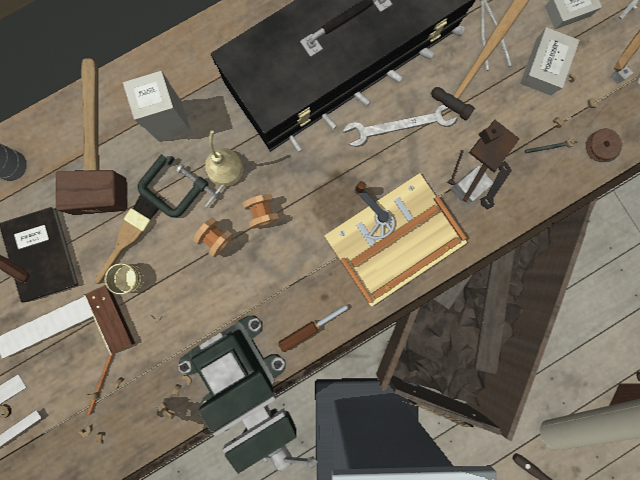

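View pics/side0.png

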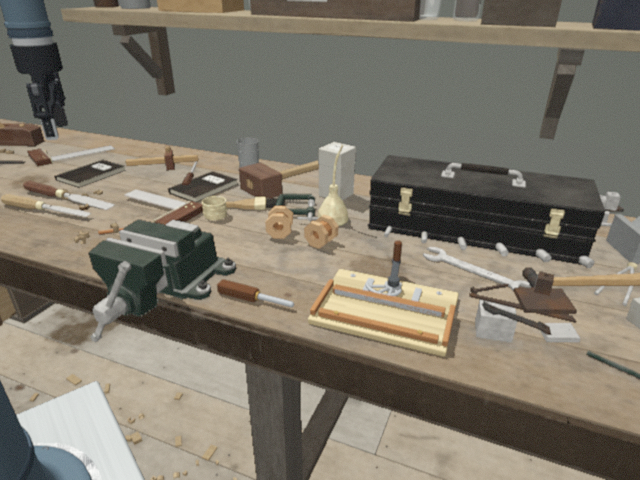

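```bash
python3 - <<'E'
from h import *
save('top','top1.png',(180,165,480,365),2.66)
E
```

```text
(no output)
```

View pics/top1.png

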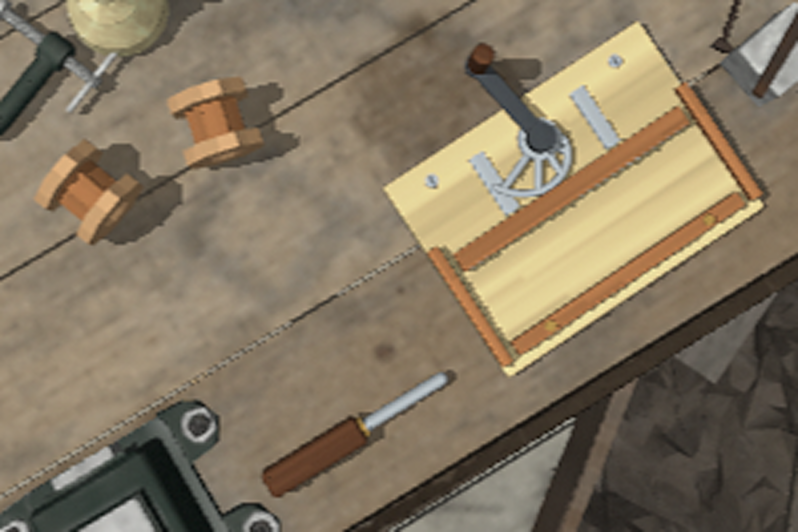

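```bash
python3 - <<'E'
from h import *
f=lambda u,v,z:at('top',(180+u/2.66,165+v/2.66),z)
c=[f(510,376,12),f(762,203,12),f(640,23,12),f(386,186,12)]
for a in c: print('corner',a)
print([np.linalg.norm(c[i]-c[i-1]).round(1) for i in range(4)])
x=(c[3]-c[0]+c[2]-c[1]);a=np.arctan2(x[1],x[0])
y=(c[0]-c[1]+c[3]-c[2]);b=np.arctan2(-y[0],y[1])
yaw=(a+2*b)/3;print('yaw',np.degrees([a,b,yaw]))
m=sum(c)/4;Rz=R.from_euler('z',yaw).as_matrix();o=m-Rz@[54,0,0];o[2]=0;print('origin',o)
for n,u,v,z in [('knob',480,50,74.5),('pivot',540,135,40),('rodtip',453,377,11),('root',366,424,14),('hend',277,482,18),('hend0',277,482,11),
 ('stopR',742,196,24),('stopL',512,347,24),('barR',688,113,24),('barL',465,266,24),('sheekR',683,88,24),('cheekL',435,250,24)]:
    p=f(u,v,z);print(n,p,(Rz.T@(p-o)).round(1))
for n,u,v in [('b1a',71,172),('b1b',110,210),('b2a',207,93),('b2b',222,150)]: print(n,f(u,v,56))
E
```

```text
corner [468.7  75.8  12. ]
corner [ 592.9 -115.1   12. ]
corner [729.5 -28.6  12. ]
corner [609.7 164.1  12. ]
[np.float64(166.4), np.float64(227.7), np.float64(161.7), np.float64(226.9)]
yaw [32.19792355 32.45959317 32.37236997]
origin [554.59234402  -4.86265668   0.        ]
knob [697.6  99.7  74.5] [176.8  11.7  74.5]
pivot [642.2  53.7  40. ] [105.3   2.6  40. ]
rodtip [468.7 117.5  11. ] [ -7.  149.3  11. ]
root [436.2 181.9  14. ] [  0.  221.1  14. ]
hend [396.4 246.7  18. ] [  1.1 297.2  18. ]
hend0 [395.5 247.   11. ] [  0.5 297.9  11. ]
stopR [597.3 -96.4  24. ] [ -12.9 -100.2   24. ]
stopL [490.2  75.5  24. ] [-11.4 102.4  24. ]
barR [659.2 -58.8  24. ] [  59.5 -101.6   24. ]
barL [549.4 108.2  24. ] [56.2 98.3 24. ]
sheekR [677.8 -55.7  24. ] [  76.8 -108.9   24. ]
cheekL [561.3 129.8  24. ] [ 77.8 110.1  24. ]
b1a [618.6 386.   56. ]
b1b [591.5 359.   56. ]
b2a [673.1 290.8  56. ]
b2b [632.6 280.6  56. ]
```

```bash
cat >> h.py <<'E'
O=np.array([554.6,-4.9,0]);YAW=32.4
def P(x,y,z=0): return O+R.from_euler('z',YAW,degrees=True).apply([x,y,z])
def press(p): return R.from_euler('z',-YAW,degrees=True).apply(np.array(p)-O).round(1)
def jaw():
    m=tool()[1];return np.degrees(np.arctan2(m[1,1],m[0,1]))
def plan(goal,j=None):
    s=shift(goal); d=0 if j is None else (jaw()-j+180)%360-180
    print('shift',s,'spin %.1f'%d); return s,d
E
python3 - <<'E'
from h import *
print(jaw()); plan([694.8,97.2,229],131.5)
for n,p in [('vise corner',(180,350)),('vise jawtop',(270,410)),('viseflange',(283,362)),('flange2',(255,320)),('visebody',(240,322))]:
    print(n,at('top',p,20),at('top',p,100))
for p in [(270,150),(212,60)]: print('toolbox',at('top',p,0),at('top',p,120))
E
```

```text
67.60726032912768
shift [   1.8 -294.7  605.4] spin -63.9
vise corner [393.6 444.1  20. ] [405.1 422.5 100. ]
vise jawtop [278.3 274.7  20. ] [300.1 268.2 100. ]
viseflange [367.1 249.1  20. ] [381.  244.9 100. ]
flange2 [447.4 301.7  20. ] [454.1 292.8 100. ]
visebody [444.1 330.3  20. ] [451.2 318.9 100. ]
toolbox [784.  271.4   0. ] [749.9 262.3 120. ]
toolbox [971.7 387.3   0. ] [913.1 363.1 120. ]
```

```bash
python3 -m creep '[[[0,-18,37],0,85],[[0,-36,75],0,60],[[0,-55,112],0,40],[[0,-73,150],0,34],[[0,-92,188],0,34],[[0,-110,226],0,34],[[0,-129,264],0,34],[[0,-147,303],0,34]]' 40 && python3 -m creep '[[[0,-18,38],-8,34],[[0,-37,76],-16,34],[[0,-55,113],-24,34],[[0,-74,150],-32,34],[[0,-92,189],-40,34],[[0,-110,226],-48,34],[[0,-129,264],-56,34],[[0,-147,302],-64,34]]' && python3 -m creep '[[[20,0,0],0,34],[[40,0,0],0,34],[[60,0,0],0,34],[[60,0,0],0,34],[[60,0,0],0,34]]'
python3 - <<'E'
from h import *
save('wrist','w1.png',None,1.2)
print(tool()[0],jaw(),env.observe()['width']); print(proj('wrist',[694.8,97.2,74.5])*1.2,proj('wrist',[642.4,50.8,74.5])*1.2)
E
```

```text
t: 0.95
tcp_pos: [472.3, 348.1, 231.0]
tool_rot: [-2.363, 1.57, -2.753]
contact_force: [0.2, 0.9, -0.4]
width: 34.1
t: 1.75
tcp_pos: [695.6, 97.3, 230.7]
tool_rot: [2.499, 1.57, -3.052]
contact_force: [0.9, 0.3, -0.1]
width: 33.5
t: 2.25
tcp_pos: [694.5, 98.8, 170.6]
tool_rot: [2.613, 1.569, -2.944]
contact_force: [-0.4, -0.2, -0.1]
width: 34.0
[695.39524174  98.94018533 171.96999259] 131.62656151890187 33.91619772439086
[386.52 285.48] [386.76 157.32]
```

View pics/w1.png

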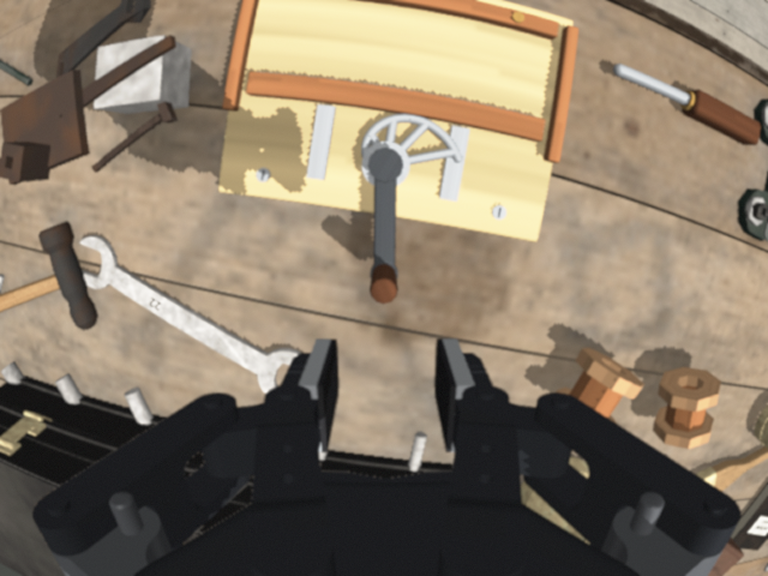

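```bash
python3 -m creep '[[[30,-1,0],0,34],[[60,-2,0],0,34],[[90,-2,0],0,34],[[110,-2,0],0,34],[[125,-2,0],0,34],[[125,-2,0],0,24],[[125,-2,0],0,24],[[125,-2,0],0,24]]' && python3 -m creep '[[[0,-9.7,-0.7],8,24],[[0,-19.3,-2.7],16,24],[[0,-28.5,-6.1],24,24],[[0,-37.1,-10.6],32,24],[[0,-45,-16.4],40,24],[[0,-52,-23.2],48,24],[[0,-58,-30.9],56,24],[[0,-62.9,-39.3],64,24]]'; python3 - <<'E'
from h import *
p,m=tool();print(p,jaw());d=p-P(104,0);print('lever TCP deg',np.degrees(np.arctan2(d[1],d[0]))-YAW, np.hypot(*d[:2]))
E
```

```text
t: 3.1
tcp_pos: [698.2, 97.5, 48.6]
tool_rot: [-0.56, 1.567, 0.166]
contact_force: [-0.4, 0.4, 0.0]
width: 24.1
t: 3.9
tcp_pos: [709.8, 27.7, 48.1]
tool_rot: [1.52, 1.565, 1.126]
contact_force: [-1.7, 3.5, 0.8]
width: 23.8
[709.80800507  27.68316705  48.12348343] 67.41756046891645
lever TCP deg -51.351240002942504 71.26055805973473
```

```bash
python3 -m creep '[[[0,-4.9,-0.2],4,24],[[0,-9.7,-0.7],8,24],[[0,-12.1,-1.1],10,24],[[0,-14.6,-1.5],12,24],[[0,-14.6,-1.5],12,24]]' ; python3 -m creep '[[[0,-2.4,-0.2],2,24],[[0,-2.4,-0.2],2,24]]'; python3 - <<'E'
from h import *
p,m=tool();print(p,jaw());d=p-P(104,0);print('lever TCP deg',np.degrees(np.arctan2(d[1],d[0]))-YAW, np.hypot(*d[:2]))
E
```

```text
t: 4.4
tcp_pos: [704.1, 16.5, 48.1]
tool_rot: [1.509, 1.563, 0.912]
contact_force: [1.6, 5.3, 1.4]
width: 24.1
t: 4.6
tcp_pos: [703.7, 16.6, 48.1]
tool_rot: [1.48, 1.56, 0.849]
contact_force: [3.1, 8.4, -0.7]
width: 23.9
[703.68594971  16.58823815  48.12974402] 53.836614728467545
lever TCP deg -61.5941828453015 70.1922549865499
```

```bash
python3 -m creep '[[[0,-3,0],0,24],[[0,-3,0],0,24],[[0,5,0],0,24],[[0,5,0],0,34],[[-30,5,0],0,34],[[-70,5,0],0,34],[[-110,5,0],0,34],[[-130,5,0],0,40]]'; python3 - <<'E'
from h import *
print(tool()[0]);plan([414.6,214.5,180],29.3)
E
```

```text
t: 5.4
tcp_pos: [705.2, 9.9, 181.3]
tool_rot: [0.314, 1.564, -0.324]
contact_force: [1.2, 0.1, -0.2]
width: 39.8
[705.17615956   9.93402175 181.33051592]
shift [  -1.    -8.8 -355.3] spin 24.1
```

```bash
python3 -m creep '[[[0,-1,-44],3,50],[[0,-2,-88],6,60],[[0,-3,-132],9,70],[[0,-4,-176],12,70],[[0,-6,-220],15,70],[[0,-7,-264],18,70],[[0,-8,-308],21,70],[[0,-9,-355],24,70]]';python3 -m creep '[[[0,0,0],0,60],[[0,0,0],0,60]]'; python3 - <<'E'
from h import *
print(tool()[0],jaw());save('wrist','w2.png',None,1.2);print(proj('wrist',[414.6,214.5,22])*1.2)
save('top','t2.png',(290,160,490,310),4)
E
```

```text
t: 6.2
tcp_pos: [411.5, 215.2, 176.4]
tool_rot: [0.523, 1.57, -0.537]
contact_force: [-0.7, 0.2, -0.2]
width: 69.9
t: 6.4
tcp_pos: [411.7, 216.0, 176.4]
tool_rot: [0.47, 1.571, -0.582]
contact_force: [0.1, -0.5, 1.0]
width: 60.2
[411.73880517 215.95747984 176.3827833 ] 29.697684128010437
[386.88 266.28]
```

View pics/w2.png

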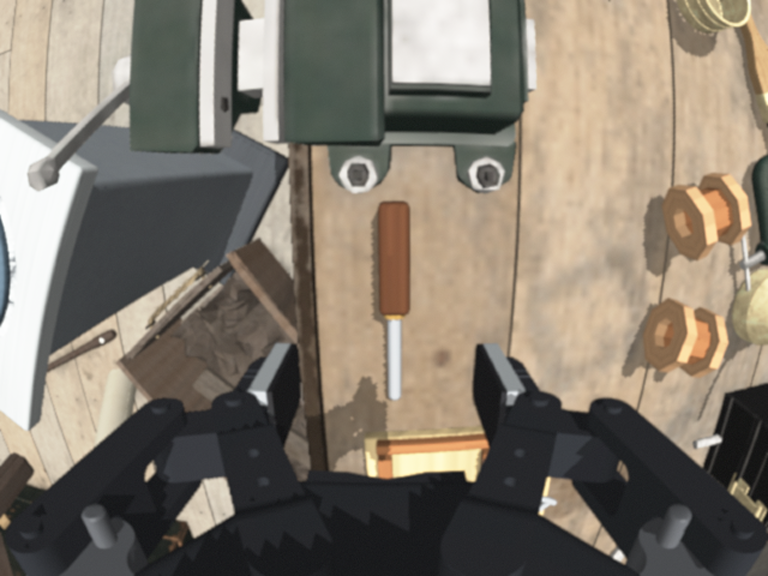

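View pics/t2.png

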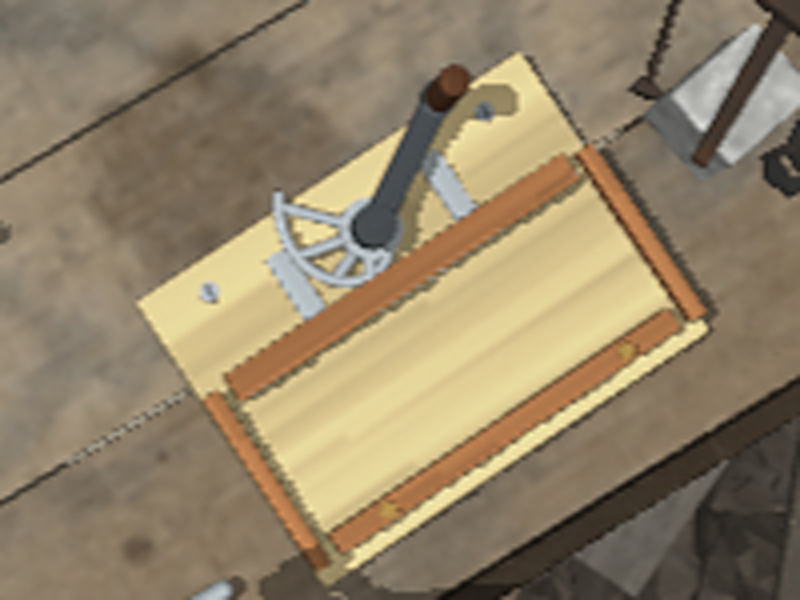

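```bash
python3 - <<'E'
from h import *
f=lambda u,v,z:at('top',(290+u/4,160+v/4),z)
k=press(f(453,77,74.5));d=k-[104,0,74.5];print('knob',k,np.degrees(np.arctan2(d[1],d[0])),np.hypot(*d[:2]))
for n,u,v in [('stopfarL',330,530),('stopfarR',665,309),('barnearL',240,400),('barnearR',580,182),('cheekRin',688,318),('cheekLin',325,550)]: print(n,press(f(u,v,24)))
for n,p,z in [('hend',(395,203),22),('root',(394,315),17),('tip',(395,398),13),('mid',(394.5,258),22)]: print(n,at('wrist',(p[0]/1.2,p[1]/1.2),z))
for n,p,z in [('b1n bore',(682,222),28),('b1 far',(727,210),28),('b2n',(667,337),28),('b2far',(710,350),28)]: print(n,at('wrist',(p[0]/1.2,p[1]/1.2),z))
E
```

```text
knob [140.4 -59.6  74.5] -58.58599120788891 69.83638020401688
stopfarL [-6.6 99.2 24. ]
stopfarR [ -7.7 -97.3  24. ]
barnearL [ 69.4 100.7  24. ]
barnearR [ 66.6 -97.7  24. ]
cheekRin [ -17.6 -104.2   24. ]
cheekLin [-13.2 106.5  24. ]
hend [398.7 254.2  22. ]
root [437.7 184.7  17. ]
tip [473.4 124.2  13. ]
mid [416.9 221.7  22. ]
b1n bore [592.6 358.6  28. ]
b1 far [629. 394.  28.]
b2n [640.7 278.1  28. ]
b2far [695.6 291.9  28. ]
```

```bash
python3 - <<'E'
from h import *
plan([417.3,221.5,6],29.9)
E
```

```text
shift [170.6   6.4  -4.1] spin -0.5
```

```bash
python3 -m creep '[[[40,6,-4],0,55],[[80,6,-4],0,50],[[120,6,-4],0,50],[[145,6,-4],0,50],[[160,6,-4],0,50],[[168,6,-4],0,50],[[168,6,-4],0,50],[[168,6,-4],0,50]]' 60;  python3 - <<'E'
from h import *
print(tool()[0],jaw())
E
```

```text
t: 7.3
tcp_pos: [416.8, 222.7, 8.9]
tool_rot: [1.231, 1.569, 0.175]
contact_force: [-0.1, -0.1, -0.2]
width: 49.6
[416.8207299  222.65935333   8.87761744] 29.51004707087438
```

```bash
python3 -m creep '[[[3,0,0],0,35],[[3,0,0],0,20],[[4,0,0],0,15],[[4,0,0],0,15],[[4,0,0],0,15],[[4,0,0],0,15]]' 60;  python3 - <<'E'
from h import *
print(tool()[0],jaw())
E
```

```text
t: 7.9
tcp_pos: [416.0, 223.6, 6.1]
tool_rot: [2.453, 1.569, 1.399]
contact_force: [-2.8, -1.7, 11.7]
width: 20.7
[416.0201271  223.62394301   6.12852947] 29.605257905271937
```

```bash
python3 -m creep '[[[-10,0,0],0,15],[[-40,0,0],0,15],[[-80,0,0],0,15],[[-110,0,0],0,15],[[-130,0,0],0,15],[[-130,0,0],0,15]]';  python3 - <<'E'
from h import *
print(tool()[0],jaw(),env.observe()['width'])
a=env.grab_frame('top')[:,:,::-1][185:265,180:300];b=env.grab_frame('side')[:,:,::-1][195:255,255:345]
a=cv2.resize(a,(780,520),interpolation=2);b=cv2.resize(b,(780,520),interpolation=2)
cv2.imwrite('pics/tb.png',a);cv2.imwrite('pics/sb.png',b)
E
```

```text
t: 8.5
tcp_pos: [417.7, 224.9, 137.8]
tool_rot: [1.856, 1.563, 0.802]
contact_force: [0.9, 0.9, -1.0]
width: 20.6
[417.67808727 224.85973622 137.75833281] 29.61606750280255 20.58342519318415
```

View pics/tb.png

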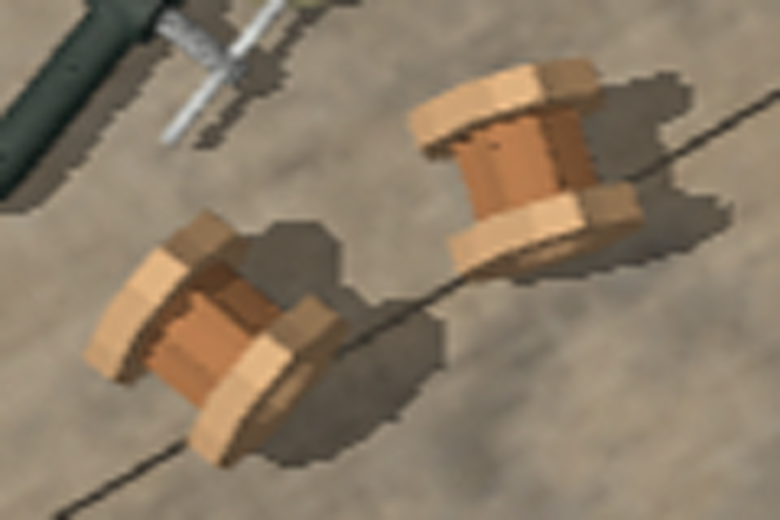

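View pics/sb.png

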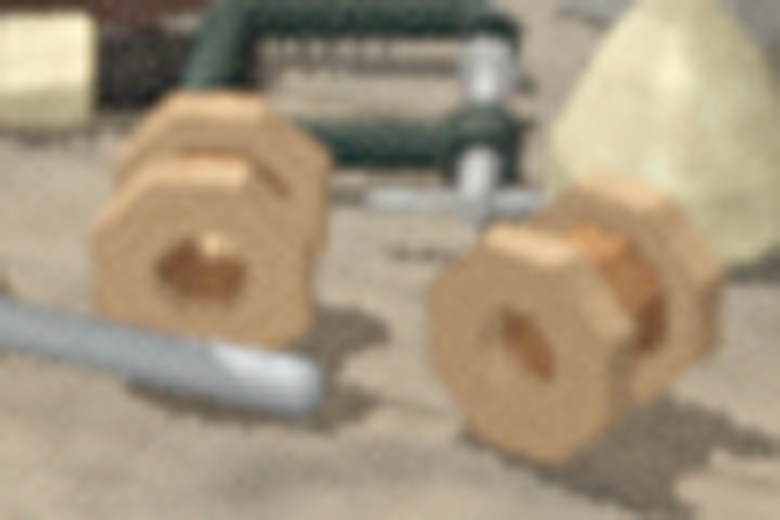

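```bash
cat > fit.py <<'E'
from h import *
from scipy.optimize import minimize
def pts(x,y,yaw,z):
    a=np.radians(22.5+45*np.arange(8));r=28/np.cos(np.radians(22.5))
    q=np.array([[s,r*np.cos(t),r*np.sin(t)] for s in(-25,25) for t in a])
    return R.from_euler('z',yaw,degrees=True).apply(q)+[x,y,z]
def cam(n):
    c=env.camera_info(n);return np.array(c['rvec'],float),np.array(c['tvec'],float),np.array(c['camera_matrix'],float)
def fit(x,y,yaw,z=28,views=('top','side'),thr=95,s=6,im=None):
    obs=[]
    for n in views:
        im=env.grab_frame(n);c=cam(n)
        u=cv2.projectPoints(pts(x,y,yaw,z),*c,None)[0][:,0]
        x0,y0=(u.min(0)-9).astype(int);x1,y1=(u.max(0)+9).astype(int)
        cr=cv2.cvtColor(cv2.resize(im[y0:y1,x0:x1],None,fx=s,fy=s,interpolation=2),cv2.COLOR_RGB2HSV)
        m=((cr[...,1]>thr)&(cr[...,2]>60)&(cr[...,0]<22)).astype(np.uint8)
        m=cv2.morphologyEx(m,cv2.MORPH_OPEN,np.ones((9,9)))
        k,l,st,_=cv2.connectedComponentsWithStats(m)
        m=(l==1+np.argmax(st[1:,4])).astype(np.uint8)
        h=cv2.convexHull(cv2.findContours(m,0,1)[0][0]);M=np.zeros_like(m);cv2.fillConvexPoly(M,h,1)
        obs.append((c,x0,y0,M))
    def cost(p,full=False):
        r=[]
        for c,x0,y0,M in obs:
            u=cv2.projectPoints(pts(p[0],p[1],p[2],z),*c,None)[0][:,0]
            N=np.zeros_like(M);v=((u-[x0,y0]+.5)*s-.5)
            cv2.fillConvexPoly(N,cv2.convexHull((v*16).round().astype(np.int32)),1,shift=4)
            r.append((N&M).sum()/(N|M).sum())
        return r if full else -sum(r)
    S=np.array([[0,0,0],[8,0,0],[0,8,0],[0,0,12.]])+[x,y,yaw]
    o=minimize(cost,[x,y,yaw],method='Nelder-Mead',options=dict(initial_simplex=S,xatol=.1,fatol=1e-4))
    print(o.x.round(1),np.round(cost(o.x,True),3));return o.x
E
python3 - <<'E'
from fit import *
for a in [(605,372,45),(653,286,14)]:
    fit(*a);fit(*a,views=('top',));fit(*a,views=('side',))
E
```

```text
[607.2 379.9  50.6] [0.975 0.136]
[607.2 379.7  50.5] [0.977]
[624.9 406.8  58.6] [0.149]
[656.7 288.2  17.8] [0.978 0.263]
[656.8 288.2  17.6] [0.976]
[677.3 303.6  52.8] [0.327]
```

```bash
python3 - <<'E'
from fit import *
for (x,y,w),uv in [((607.2,379.8,50.5),(202,275)),((656.7,288.2,17.7),(527,343))]:
    d=np.array([np.cos(np.radians(w)),np.sin(np.radians(w)),0]);f=np.array([x,y,28])-25*d
    print(f,proj('side',f),255+uv[0]/8.667,195+uv[1]/8.667, at('side',(255+uv[0]/8.667,195+uv[1]/8.667),28))
    s=f-115.5*d-12*d; print('start TCP',s,'end TCP',f-8*d-42.5*d)
d=np.array([np.cos(np.radians(17.7)),np.sin(np.radians(17.7)),0])
plan([656.7-152.5*d[0],288.2-152.5*d[1],137],107.7)
E
```

```text
[591.29804449 360.50938542  28.        ] [277.8 227. ] 278.3067958924657 226.72954886350524 [593.  361.2  28. ]
start TCP [510.19807141 262.12725103  28.        ] end TCP [559.17609437 321.54234395  28.        ]
[632.88346297 280.59917348  28.        ] [314.4 235.6] 315.8053536402446 234.57540094611744 [638.1 282.6  28. ]
start TCP [511.41912411 241.83495821  28.        ] end TCP [584.77405817 265.2455039   28.        ]
shift [-3.6 93.3 31. ] spin -78.1
```

```bash
python3 -m creep '[[[0,10,4],-8,15],[[0,22,8],-16,15],[[0,34,12],-24,15],[[0,46,16],-32,15],[[0,58,20],-40,15],[[0,70,24],-48,15],[[0,82,28],-56,15],[[0,93,31],-64,15]]';python3 -m creep '[[[30,0,0],-8,15],[[60,0,0],-14,15],[[80,0,0],-14,15],[[80,0,0],-14,15],[[80,0,0],-14,15]]';  python3 - <<'E'
from h import *
plan([511.4,241.8,23],107.7)
a=env.grab_frame('top')[:,:,::-1][185:305,180:340];b=env.grab_frame('side')[:,:,::-1][165:285,215:375]
cv2.imwrite('pics/ts1.png',np.hstack([cv2.resize(i,(400,300),interpolation=2) for i in(a,b)]))
E
```

```text
t: 9.8
tcp_pos: [512.0, 242.0, 133.7]
tool_rot: [-2.358, 1.57, -2.289]
contact_force: [-0.6, -0.4, -0.0]
width: 20.4
t: 10.3
tcp_pos: [511.4, 241.9, 53.9]
tool_rot: [-2.67, 1.57, -2.363]
contact_force: [-0.0, 0.5, -0.8]
width: 20.3
shift [30.9 -0.   0. ] spin -0.1
```

View pics/ts1.png

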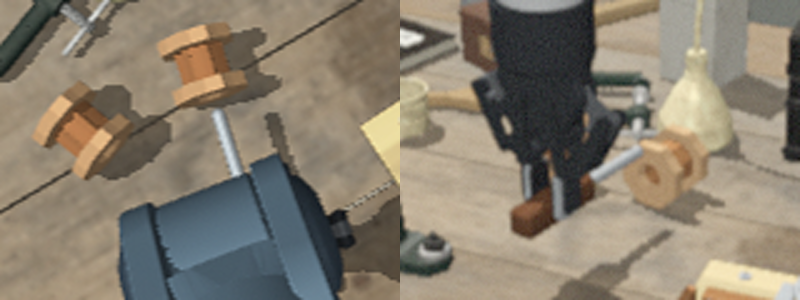

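```bash
python3 - <<'E'
from h import *
t=np.radians(17.7);d=np.array([np.cos(t),np.sin(t),0]);p=tool()[0]
for dz in(3,5,8,11):
  q=p+115.5*d+[0,0,dz];print(q.round(1),proj('top',q),proj('side',q))
print(at('top',(266.8,229),59))
E
```

```text
[622.8 277.8  58.6] [264.9 226.4] [311.3 224.7]
[622.8 277.8  60.6] [264.8 226.3] [311.3 223.8]
[622.8 277.8  63.6] [264.6 226.1] [311.3 222.6]
[622.8 277.8  66.6] [264.5 225.9] [311.3 221.3]
[617.9 274.3  59. ]
```

```bash
python3 -m creep '[[[10,0,0],0,15],[[20,0,0],0,15],[[30,0,0],0,15],[[30,0,0],0,15],[[30,0,0],0,15]]';  python3 - <<'E'
from h import *
plan([511.4,241.8,23],107.7)
save('side','s2.png',(270,205,350,265),8)
E
```

```text
t: 10.9
tcp_pos: [511.0, 241.8, 23.6]
tool_rot: [-2.85, 1.569, -2.543]
contact_force: [0.5, 0.1, -0.7]
width: 20.9
shift [ 0.6 -0.2  0.4] spin -0.1
```

View pics/s2.png

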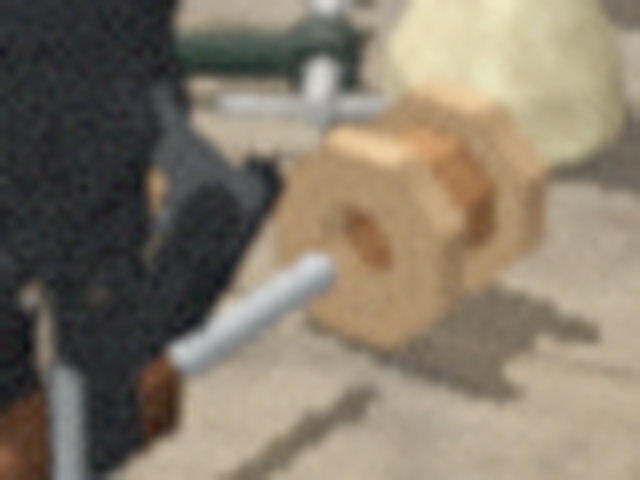

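```bash
python3 -m creep '[[[0,0,10],0,15],[[0,0,20],0,15],[[0,0,30],0,15],[[0,0,40],0,15],[[0,0,50],0,15],[[0,0,60],0,15],[[0,0,70],0,15],[[0,0,80],0,15]]'; python3 -m creep '[[[0,0,0],0,15],[[-4,0,0],0,15],[[-8,0,0],0,15],[[-12,0,0],0,15],[[-16,0,0],0,15],[[-20,0,0],0,15],[[-20,0,0],0,15]]'; python3 - <<'E'
from h import *
plan([511.4,241.8,23],107.7)
a=env.grab_frame('top')[:,:,::-1][185:305,180:340];b=env.grab_frame('side')[:,:,::-1][195:270,265:365]
cv2.imwrite('pics/ts2.png',np.hstack([cv2.resize(i,(400,300),interpolation=2) for i in(a,b)]))
E
```

```text
t: 11.75
tcp_pos: [588.5, 266.6, 24.1]
tool_rot: [-2.765, 1.571, -2.457]
contact_force: [0.3, 1.1, -1.2]
width: 20.7
t: 12.45
tcp_pos: [588.3, 266.6, 45.3]
tool_rot: [0.24, 1.569, 0.547]
contact_force: [-0.2, 0.4, -1.6]
width: 20.5
shift [ 22.1  -0.4 -80.8] spin -0.1
```

View pics/ts2.png

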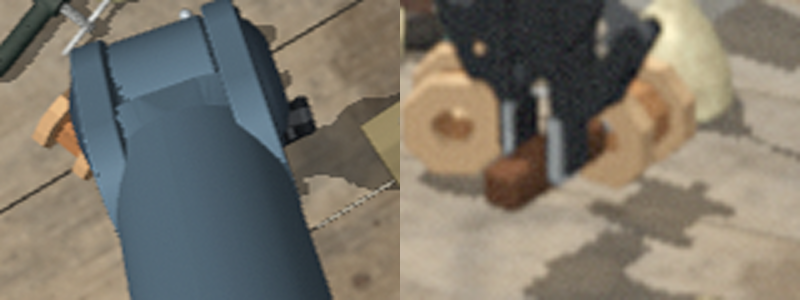

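```bash
python3 -m creep '[[[-8,0,0],0,15],[[-18,0,0],0,15],[[-28,0,0],0,15],[[-38,0,0],0,15],[[-48,0,0],0,15],[[-56,0,0],0,15],[[-60,0,0],0,15],[[-60,0,0],0,15]]'; python3 - <<'E'
from h import *
plan(P(-42,0,105),122.4)
E
```

```text
t: 13.35
tcp_pos: [588.3, 266.6, 105.2]
tool_rot: [0.234, 1.569, 0.541]
contact_force: [-0.4, 0.7, -1.1]
width: 20.7
shift [-1.000e-01 -2.593e+02 -1.549e+02] spin -14.8
```

```bash
python3 -m creep '[[[0,-6,-4],0,15],[[0,-18,-11],-1,15],[[0,-34,-20],-2,15],[[0,-52,-31],-3,15],[[0,-70,-42],-4,15],[[0,-90,-54],-5,15],[[0,-110,-66],-6,15],[[0,-130,-78],-7,15]]'; python3 -m creep '[[[0,-20,-11],-1,15],[[0,-40,-22],-2,15],[[0,-60,-33],-3,15],[[0,-78,-43],-4,15],[[0,-95,-52],-5,15],[[0,-108,-60],-6,15],[[0,-114,-64],-7,15],[[0,-118,-66],-7.8,15]]'; python3 -m creep '[[[0,0,0],0,15],[[0,0,0],0,15],[[0,0,0],0,15],[[0,0,0],0,15],[[0,0,0],0,15]]'; python3 - <<'E'
from h import *
plan(P(-42,0,105),122.4)
save('side','s3.png',(270,200,470,350),3.2)
E
```

```text
t: 14.15
tcp_pos: [551.6, 117.1, 103.6]
tool_rot: [-3.073, 1.569, -2.643]
contact_force: [-0.0, 1.0, -1.1]
width: 20.5
t: 14.95
tcp_pos: [541.0, -17.0, 103.8]
tool_rot: [2.73, 1.57, -2.988]
contact_force: [-0.2, 1.0, -2.0]
width: 20.4
t: 15.45
tcp_pos: [541.9, -15.3, 104.2]
tool_rot: [1.704, 1.571, 2.271]
contact_force: [0.1, 0.1, -1.9]
width: 20.7
shift [ -0.8   2.  -25.7] spin 0.1
```

View pics/s3.png

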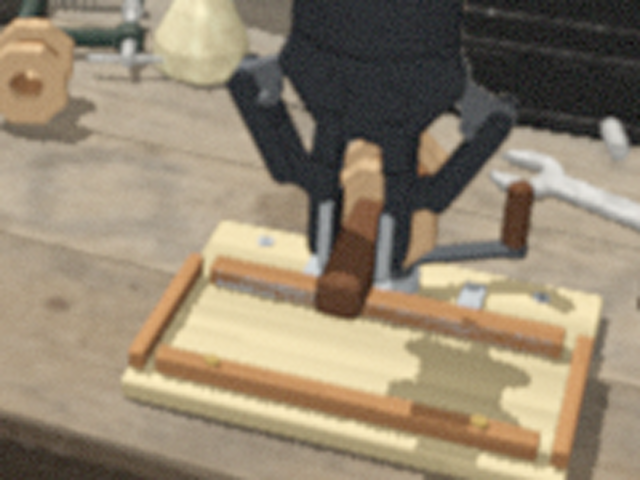

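```bash
python3 -m creep '[[[0,1,-8],0,15],[[0,2,-18],0,15],[[0,2,-24],0,15],[[0,2,-26],0,15],[[10,2,-26],0,15],[[20,2,-26],0,15],[[32,2,-26],0,15],[[44,2,-26],0,15]]'; python3 -m creep '[[[6,0,0],0,15],[[10,0,0],0,15],[[14,0,0],0,15],[[16,0,0],0,15],[[16,0,0],0,15]]'; python3 -m creep '[[[2,0,0],0,15],[[4,0,0],0,15],[[6,0,0],0,15],[[8,0,0],0,15],[[8,0,0],0,15]]'; python3 - <<'E'
from h import *
plan(P(-42,0,36),122.4);print(env.observe()['contact_force'])
save('wrist','w3.png');save('side','s4.png',(320,220,440,310),4.5)
E
```

```text
t: 16.3
tcp_pos: [518.6, -27.9, 58.8]
tool_rot: [2.684, 1.57, -3.033]
contact_force: [-0.3, -0.0, -1.2]
width: 20.4
t: 16.8
tcp_pos: [518.9, -28.2, 44.2]
tool_rot: [-2.15, 1.571, -1.584]
contact_force: [0.7, -0.2, -1.9]
width: 20.5
t: 17.3
tcp_pos: [518.6, -28.2, 36.0]
tool_rot: [2.653, 1.57, -3.064]
contact_force: [0.8, -0.0, -0.8]
width: 20.9
shift [0.  0.4 0.8] spin 0.0
[ 0.77529133 -0.04236036 -0.80587089]
```

View pics/s4.png

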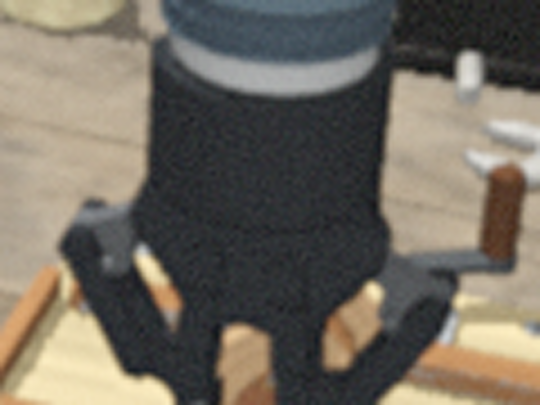

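```bash
python3 -m creep '[[[0,0,-6],0,15],[[0,0,-16],0,15],[[0,0,-28],0,15],[[0,0,-40],0,15],[[0,0,-52],0,15],[[0,0,-64],0,15],[[0,0,-74],0,15],[[0,0,-82],0,15]]'; python3 -m creep '[[[0,0,0],0,15],[[-20,0,0],0,15],[[-50,0,0],0,15],[[-80,30,0],0,15],[[-80,60,0],0,15],[[-80,100,0],0,15],[[-80,140,0],0,15],[[-80,180,0],0,15]]'; python3 - <<'E'
from fit import *
print(tool()[0])
c=P(31,0,40);r=fit(c[0],c[1],32.4,40,('top',));print(press([r[0],r[1],40]))
r=fit(607,380,50.5,28,('top',))
a=env.grab_frame('top')[:,:,::-1][160:310,290:490];cv2.imwrite('pics/t5.png',cv2.resize(a,(720,540),interpolation=2))
E
```

```text
t: 18.2
tcp_pos: [448.5, -72.8, 36.2]
tool_rot: [2.455, 1.57, 3.02]
contact_force: [0.3, 0.1, -0.8]
width: 20.8
t: 19.0
tcp_pos: [352.9, 81.5, 116.8]
tool_rot: [-0.098, 1.569, 0.468]
contact_force: [0.1, 0.6, -1.2]
width: 20.5
[352.87535166  81.45174646 116.78782713]
[581.5   9.1  32.3] [0.973]
[30.2 -2.6 40. ]
[607.4 379.7  49.8] [0.975]
```

```bash
python3 - <<'E'
from h import *
t=np.radians(50.2);d=np.array([np.cos(t),np.sin(t),0]);n=np.array([-d[1],d[0],0])
g=np.array([607.3,379.8,117])-146.5*d+2*n;print(g);plan(g,140.2)
E
```

```text
[511.98736198 268.52668319 117.        ]
shift [ -0.4  70.3 235.3] spin -17.4
```

```bash
python3 -m creep '[[[0,9,30],-2,15],[[0,18,60],-4,15],[[0,27,90],-6,15],[[0,36,120],-8,15],[[0,45,150],-10,15],[[0,54,180],-13,15],[[0,63,210],-15,15],[[0,70,235],-17.4,15]]'; python3 -m creep '[[[20,0,0],0,15],[[45,0,0],0,15],[[65,0,0],0,15],[[82,0,0],0,15],[[94,0,0],0,15],[[94,0,0],0,15]]'; python3 - <<'E'
from h import *
plan([512,268.5,23.5],140.2)
save('side','s6.png',(245,195,325,255),8)
E
```

```text
t: 19.95
tcp_pos: [516.6, 265.5, 116.1]
tool_rot: [-0.841, 1.569, 0.029]
contact_force: [0.9, 0.1, -0.8]
width: 20.4
t: 20.55
tcp_pos: [513.4, 263.2, 20.2]
tool_rot: [2.998, 1.567, -2.417]
contact_force: [-0.2, -0.9, -1.0]
width: 20.9
shift [-3.4  4.5  3.1] spin -0.5
```

View pics/s6.png

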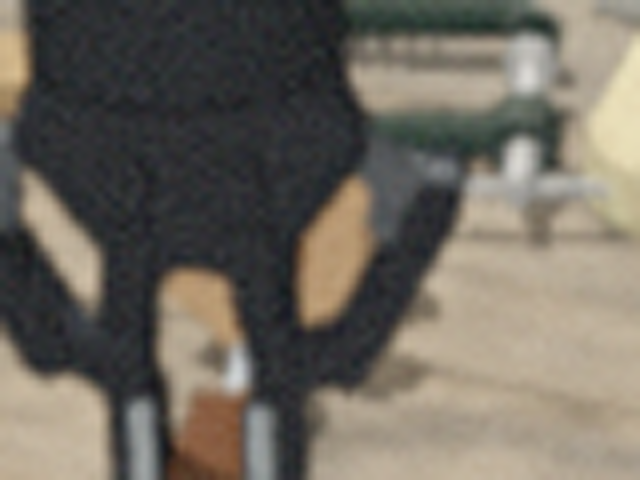

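```bash
python3 -m creep '[[[-3.4,4.5,0],-0.5,15],[[-3.4,4.5,0],-0.5,15],[[-3.4,4.5,0],-0.5,15],[[-3.4,4.5,0],-0.5,15]]'; python3 - <<'E'
from fit import *
plan([512,268.5,23.5],140.2);fit(607.3,379.8,50,28,('top',))
E
```

```text
t: 21.0
tcp_pos: [511.0, 268.2, 26.5]
tool_rot: [-0.274, 1.569, 0.605]
contact_force: [0.3, -0.1, -1.5]
width: 20.4
shift [ 3.  -0.6  0.8] spin 0.1
[607.2 379.6  50.5] [0.975]
```

```bash
python3 -m creep '[[[2,-0.5,4],0,15],[[3,-0.5,12],0,15],[[3,-0.5,20],0,15],[[3,-0.5,28],0,15],[[3,-0.5,36],0,15],[[3,-0.5,36],0,15]]'; python3 - <<'E'
from fit import *
plan([512,268.5,23.5],140.2);fit(607.3,379.8,50,28,('top',))
E
```

```text
t: 21.65
tcp_pos: [535.0, 297.1, 22.9]
tool_rot: [-0.079, 1.569, 0.8]
contact_force: [-0.0, 0.4, -1.3]
width: 20.5
shift [ -0.6  -0.5 -36.8] spin 0.2
[610.4 380.2  56.5] [0.712]
```

```bash
python3 -m creep '[[[0,0,8],0,15],[[0,0,16],0,15],[[0,0,24],0,15],[[0,0,32],0,15],[[0,0,40],0,15],[[0,0,44],0,15],[[0,0,44],0,15]]'; python3 -m creep '[[[-4,0,0],0,15],[[-8,0,0],0,15],[[-12,0,0],0,15],[[-16,0,0],0,15],[[-22,0,0],0,15],[[-30,0,0],0,15],[[-40,0,0],0,15],[[-45,0,0],0,15]]';  python3 - <<'E'
from h import *
print(tool()[0])
a=env.grab_frame('top')[:,:,::-1][160:310,180:380];b=env.grab_frame('side')[:,:,::-1][190:265,245:345]
cv2.imwrite('pics/ts7.png',np.hstack([cv2.resize(i,(400,300),interpolation=2) for i in(a,b)]))
E
```

```text
t: 22.4
tcp_pos: [562.5, 329.9, 22.7]
tool_rot: [-0.004, 1.57, 0.874]
contact_force: [-0.3, 0.1, -1.0]
width: 20.6
t: 23.2
tcp_pos: [562.9, 329.5, 69.4]
tool_rot: [-0.283, 1.568, 0.595]
contact_force: [0.8, 0.1, -1.7]
width: 20.5
[562.93525331 329.52825314  69.40697534]
```

View pics/ts7.png

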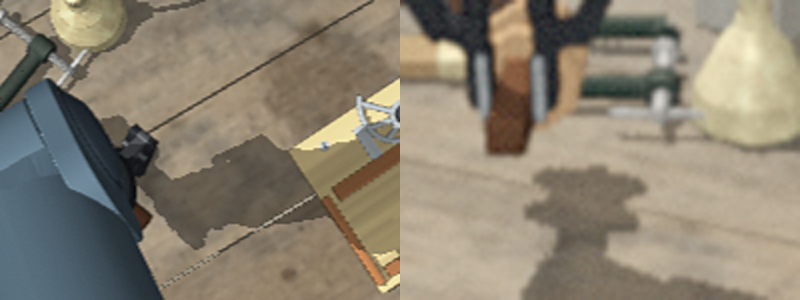

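```bash
python3 -m creep '[[[-8,0,0],0,15],[[-18,0,0],0,15],[[-28,0,0],0,15],[[-36,0,0],0,15],[[-38,0,0],0,15],[[-38,0,0],0,15]]'; python3 - <<'E'
from h import *
plan(P(-37,66,105),122.4)
E
```

```text
t: 23.9
tcp_pos: [562.5, 329.3, 106.5]
tool_rot: [-0.252, 1.569, 0.626]
contact_force: [0.2, 0.2, -2.4]
width: 20.2
shift [   1.2 -133.2 -277.1] spin 17.9
```

```bash
python3 -m creep '[[[0,-1,-2],0,15],[[0,-3,-6],0,15],[[0,-6,-12],1,15],[[0,-11,-22],1,15],[[0,-16,-34],2,15],[[0,-22,-46],3,15],[[0,-28,-59],4,15],[[0,-35,-72],5,15]]'; python3 -m creep '[[[0,-7,-13],1,15],[[0,-14,-26],2,15],[[0,-21,-39],3,15],[[0,-28,-52],4,15],[[0,-35,-65],5,15],[[0,-42,-78],6,15],[[0,-49,-91],7,15],[[0,-56,-104],8,15]]'; python3 - <<'E'
from h import *
plan(P(-37,66,105),122.4)
E
```

```text
t: 24.7
tcp_pos: [542.6, 249.7, 105.7]
tool_rot: [3.128, 1.571, -2.367]
contact_force: [0.3, -0.4, -1.1]
width: 20.1
t: 25.5
tcp_pos: [509.4, 136.8, 105.7]
tool_rot: [-0.382, 1.571, 0.267]
contact_force: [-0.0, -0.6, -0.8]
width: 20.5
shift [  0.7 -71.3 -81. ] spin 4.8
```

```bash
python3 -m creep '[[[0,-11,-13],1,15],[[0,-22,-26],2,15],[[0,-33,-38],3,15],[[0,-43,-49],4,15],[[0,-51,-58],4.8,15],[[0,-57,-65],4.8,15],[[0,-60,-69],4.8,15],[[0,-60,-69],4.8,15]]'; python3 - <<'E'
from h import *
plan(P(-37,66,105),122.4)
E
```

```text
t: 26.3
tcp_pos: [491.0, 47.8, 105.7]
tool_rot: [3.134, 1.571, -2.582]
contact_force: [-0.3, -0.4, -2.7]
width: 20.7
shift [  0.7 -12.5 -11.6] spin 0.1
```

```bash
python3 -m creep '[[[0,-3,-3],0,15],[[0,-8,-8],0,15],[[0,-11,-10],0,15],[[0,-12.5,-11.5],0,15],[[0,-12.5,-11.5],0,15]]'; python3 - <<'E'
from h import *
plan(P(-37,66,44),122.4)
E
```

```text
t: 26.8
tcp_pos: [488.2, 31.3, 105.7]
tool_rot: [-2.532, 1.571, -1.965]
contact_force: [-0.9, -0.2, -0.9]
width: 20.4
shift [61.7 -0.1 -0.3] spin 0.1
```

```bash
python3 -m creep '[[[8,0,0],0,15],[[20,0,0],0,15],[[32,0,0],0,15],[[44,0,0],0,15],[[54,0,0],0,15],[[60,0,0],0,15],[[62,0,0],0,15],[[62,0,0],0,15]]';python3 -m creep '[[[2,0,0],0,15],[[4,0,0],0,15],[[6,0,0],0,15],[[8,0,0],0,15],[[8,0,0],0,15],[[8,0,0],0,15]]'; python3 - <<'E'
from h import *
plan(P(-37,66,36),122.4)
E
```

```text
t: 27.6
tcp_pos: [488.1, 31.6, 43.4]
tool_rot: [2.981, 1.57, -2.735]
contact_force: [0.2, 0.6, -1.6]
width: 20.1
t: 28.2
tcp_pos: [488.2, 31.7, 35.6]
tool_rot: [2.66, 1.571, -3.056]
contact_force: [-0.7, 0.2, -1.0]
width: 20.7
shift [-0.4 -0.5 -0.5] spin 0.1
```

```bash
python3 -m creep '[[[0,0,-6],0,15],[[0,0,-16],0,15],[[0,0,-28],0,15],[[0,0,-40],0,15],[[0,0,-52],0,15],[[0,0,-64],0,15],[[0,0,-74],0,15],[[0,0,-82],0,15]]'; python3 -m creep '[[[0,0,0],0,15],[[-20,0,0],0,15],[[-50,0,0],0,15],[[-80,20,0],0,15],[[-80,50,0],0,15],[[-80,80,0],0,15],[[-80,110,0],0,15],[[-80,140,0],0,15]]'; python3 - <<'E'
from fit import *
print(tool()[0])
for y in(-2,64):
    c=P(30,y,40);r=fit(c[0],c[1],32.4,40,('top',));print(press([r[0],r[1],40]))
plan([560,270,115],122.4)
E
```

```text
t: 29.0
tcp_pos: [418.0, -13.0, 35.7]
tool_rot: [2.402, 1.571, 2.969]
contact_force: [0.7, -0.9, -0.6]
width: 20.5
t: 29.8
tcp_pos: [343.7, 107.1, 116.1]
tool_rot: [-0.052, 1.569, 0.515]
contact_force: [1.0, 0.7, -1.8]
width: 20.5
[343.71772736 107.08725561 116.13586978]
[581.4   9.1  32.5] [0.973]
[30.2 -2.5 40. ]
[547.1  66.1  33.8] [0.971]
[31.7 64.  40. ]
shift [  0.9  16.9 270.4] spin 0.5
```

```bash
python3 -m creep '[[[0,2,30],0,15],[[0,4,64],0,15],[[0,6,98],0,15],[[0,9,132],0,15],[[0,11,166],0,15],[[0,13,200],0,15],[[0,15,235],0,15],[[0,17,270],0,15]]'; python3 -m creep '[[[20,0,0],0,15],[[45,0,0],0,15],[[70,0,0],0,15],[[90,0,0],0,15],[[98,0,0],0,15],[[102,0,0],0,15],[[104,0,0],0,15],[[104,0,0],0,15]]'; python3 - <<'E'
from h import *
plan([560,270,7],122.4)
E
```

```text
t: 30.7
tcp_pos: [564.2, 265.5, 115.2]
tool_rot: [-1.642, 1.57, -1.075]
contact_force: [0.1, 0.2, -0.8]
width: 20.3
t: 31.5
tcp_pos: [563.3, 265.4, 12.5]
tool_rot: [-0.123, 1.569, 0.444]
contact_force: [0.6, -0.1, -1.5]
width: 20.8
shift [ 5.5  5.6 -0.3] spin 0.1
```

```bash
python3 -m creep '[[[2,0,0],0,15],[[4,0,0],0,15],[[5,0,0],0,15],[[6,0,0],0,15],[[6,0,0],0,15]]'; python3 - <<'E'
from h import *
plan([560,270,7],122.4)
E
```

```text
t: 32.0
tcp_pos: [562.4, 265.2, 6.2]
tool_rot: [1.442, 1.571, 2.01]
contact_force: [-2.0, -1.1, 3.0]
width: 20.7
shift [-0.8  5.4  0.5] spin 0.1
```

```bash
python3 -m creep '[[[0,0,0],0,30],[[0,0,0],0,45],[[0,0,0],0,50],[[-10,0,0],0,50],[[-40,0,0],0,50],[[-80,0,0],0,50],[[-130,0,0],0,50],[[-165,0,0],0,45]]'; python3 - <<'E'
from h import *
print(P(139,-60.6));plan(P(139,-60.6,170),62.4)
E
```

```text
t: 32.8
tcp_pos: [563.7, 265.7, 175.0]
tool_rot: [-0.072, 1.566, 0.496]
contact_force: [1.1, 0.8, -0.5]
width: 45.2
[704.43268542  18.41365222   0.        ]
shift [   5.  -284.1  -14.2] spin 60.1
```

```bash
python3 -m creep '[[[0,-36,-2],7.5,40],[[0,-71,-4],15,34],[[0,-107,-5],22.5,34],[[0,-142,-7],30,34],[[0,-178,-9],37.5,34],[[0,-213,-11],45,34],[[0,-249,-12],52.5,34],[[0,-284,-14],60,34]]'; python3 -m creep '[[[0,0,0],0,34],[[0,0,0],0,34],[[0,0,0],0,34]]'; python3 - <<'E'
from h import *
plan(P(139.3,-60.3,49),62.4)
a=env.observe()
def rgb(u,v,c='wrist'):pass
im=env.grab_frame('wrist');print(proj('wrist',P(139.3,-60.3,74.5)));cv2.imwrite('pics/w8.png',im[:,:,::-1])
p=proj('wrist',P(139.3,-60.3,74.5)).astype(int)
h=cv2.cvtColor(im,cv2.COLOR_RGB2HSV);c=h[p[1]-35:p[1]+35,p[0]-35:p[0]+35]
m=((c[...,0]<12)&(c[...,1]>130)).astype(np.uint8);k,l,s,ct=cv2.connectedComponentsWithStats(m);print(s[1:],ct[1:].round(1)+p-35)
E
```

```text
t: 33.6
tcp_pos: [704.0, 17.0, 171.5]
tool_rot: [0.874, 1.57, 0.389]
contact_force: [0.4, -0.6, 0.4]
width: 34.2
t: 33.9
tcp_pos: [702.8, 20.2, 170.8]
tool_rot: [2.251, 1.569, 1.773]
contact_force: [0.7, 0.2, -0.2]
width: 34.1
shift [121.8  -0.6   2.3] spin 0.3
[320.4 243.3]
[[ 29  15  20  30 446]] [[323.7 237.9]]
```

```bash
python3 -m creep '[[[0,0,0],8,34],[[0,0,0],16,34],[[0,0,0],24,34],[[0,0,0],32,34],[[0,0,0],40,34],[[0,0,0],48,34],[[0,0,0],56,34],[[0,0,0],64,34]]' >/dev/null; python3 -m creep '[[[0,0,0],8,34],[[0,0,0],16,34],[[0,0,0],24,34],[[0,0,0],32,34],[[0,0,0],40,34],[[0,0,0],48,34],[[0,0,0],56,34],[[0,0,0],64,34]]' >/dev/null; python3 -m creep '[[[0,0,0],8,34],[[0,0,0],16,34],[[0,0,0],24,34],[[0,0,0],32,34],[[0,0,0],40,34],[[0,0,0],48,34],[[0,0,0],52,34],[[0,0,0],52,34]]'; python3 - <<'E'
from h import *
plan(P(139.3,-60.3,49),-117.6);print(env.observe()['joint_pos'].round(2))
E
```

```text
t: 36.35
tcp_pos: [702.8, 20.8, 169.9]
tool_rot: [-0.349, 1.569, 2.316]
contact_force: [0.6, 0.7, -1.2]
width: 34.0
shift [120.9   1.   -2.7] spin 0.3
[-0.77  0.8   1.08  1.54 -0.73  1.25 -1.63]
```

```bash
python3 -m creep '[[[30,1,-2.5],0,34],[[60,1,-2.5],0,34],[[90,1,-2.5],0,34],[[112,1,-2.5],0,34],[[120,1,-2.5],0,34],[[120,1,-2.5],0,24],[[120,1,-2.5],0,24],[[120,1,-2.5],0,24]]'; python3 - <<'E'
from h import *
plan(P(139,-60.6,49),-117.6)
E
```

```text
t: 37.15
tcp_pos: [706.4, 15.7, 52.7]
tool_rot: [-2.737, 1.568, -0.075]
contact_force: [0.7, -0.3, -0.5]
width: 24.1
shift [ 3.7 -1.5  3. ] spin 0.1
```

```bash
python3 -m creep '[[[0,-11.2,3.7],-8,24],[[0,-20.8,5.7],-16,24],[[0,-30,9.1],-24,24],[[0,-38.6,13.6],-32,24],[[0,-46.5,19.4],-40,24],[[0,-53.5,26.2],-48,24],[[0,-59.5,33.9],-56,24],[[0,-64.4,42.3],-64,24]]'; python3 - <<'E'
from h import *
p,m=tool();print(p,jaw());d=press(p)-[104,0,0];print('TCP deg',np.degrees(np.arctan2(d[1],d[0]))+60, np.hypot(*d[:2]))
E
```

```text
t: 37.95
tcp_pos: [700.9, 90.5, 53.3]
tool_rot: [2.189, 1.561, -0.311]
contact_force: [5.0, -0.8, -1.9]
width: 24.0
[700.85180179  90.53652544  53.27743849] -53.24097649256472
TCP deg 61.78484332431897 70.63426930322136
```

```bash
cat > st.py <<'E'
from h import *
s=env.observe();p,m=tool();d=press(p)-[104,0,0];a=np.arctan2(d[1],d[0]);w=a+np.radians(YAW)
f=s['contact_force'];print('TCP deg %.1f r %.1f jawerr %.1f Ft %.1f Fr %.1f t %.1f'%(np.degrees(a)+60,np.hypot(d[0],d[1]),(jaw()-np.degrees(w)+90+180)%360-180,-f[0]*np.sin(w)+f[1]*np.cos(w),f[0]*np.cos(w)+f[1]*np.sin(w),s['t']))
E
python3 -m creep '[[[0,-4.9,0.2],-4,24],[[0,-9.7,0.7],-8,24],[[0,-14.6,1.5],-12,24],[[0,-19.3,2.7],-16,24],[[0,-19.3,2.7],-16,24]]' >/dev/null; python3 st.py
python3 -m creep '[[[0,-2.4,0.1],-2,24],[[0,-4.9,0.2],-4,24],[[0,-7.3,0.4],-6,24]]' >/dev/null; python3 st.py
```

```text
TCP deg 79.3 r 71.0 jawerr 0.9 Ft -2.7 Fr 3.5 t 38.5
TCP deg 86.2 r 69.6 jawerr 0.1 Ft -3.0 Fr 1.1 t 38.8
```

```bash
python3 -m creep '[[[0,-2.4,0.1],-2,24],[[0,-4.9,0.2],-4,24]]' >/dev/null; python3 st.py
python3 -m creep '[[[0,-2.4,0.1],-2,24],[[0,-4.9,0.2],-4,24]]' >/dev/null; python3 st.py
python3 -m creep '[[[0,-2.4,0.1],-2,24],[[0,-4.9,0.2],-4,24]]' >/dev/null; python3 st.py
python3 -m creep '[[[0,-2.4,0.1],-2,24]]' >/dev/null; python3 st.py
python3 -m creep '[[[0,-2.4,0.1],-2,24]]' >/dev/null; python3 st.py
python3 - <<'E'
from fit import *
for y in(-2,64):
    c=P(25,y,40);r=fit(c[0],c[1],32.4,40,('top',));print(press([r[0],r[1],40]))
E
```

```text
TCP deg 91.3 r 69.2 jawerr -1.1 Ft -3.3 Fr 0.6 t 39.0
TCP deg 95.7 r 69.2 jawerr -1.4 Ft -3.2 Fr -0.5 t 39.1
TCP deg 99.7 r 69.2 jawerr -1.5 Ft -3.3 Fr -0.4 t 39.4
TCP deg 101.7 r 69.1 jawerr -1.5 Ft -2.7 Fr -1.2 t 39.5
TCP deg 103.7 r 69.2 jawerr -1.4 Ft -3.0 Fr -1.7 t 39.5
[562.  -42.2  97. ] [0.585]
[-13.8 -35.4  40. ]Traceback (most recent call last):
  File "<stdin>", line 3, in <module>
  File "fit.py", line 19, in fit
    m=(l==1+np.argmax(st[1:,4])).astype(np.uint8)
            ~~~~~~~~~^^^^^^^^^^
    return _wrapfunc(a, 'argmax', axis=axis, out=out, **kwds)
    return bound(*args, **kwds)
ValueError: attempt to get argmax of an empty sequence
```

Friction only so far (3 N); continuing in 1° steps, stopping by force.

```bash
for i in 1; do python3 -m creep '[[[0,-1.2,0],-1,24]]' >/dev/null; python3 st.py; done
python3 -m creep '[[[0,-1.2,0],-1,24]]' >/dev/null; python3 st.py
python3 -m creep '[[[0,-1.2,0],-1,24]]' >/dev/null; python3 st.py
python3 -m creep '[[[0,-1.2,0],-1,24]]' >/dev/null; python3 st.py
```

```text
TCP deg 104.6 r 69.4 jawerr -1.4 Ft -3.3 Fr -0.9 t 39.8
TCP deg 105.5 r 69.2 jawerr -1.3 Ft -3.0 Fr -1.6 t 39.9
TCP deg 106.5 r 69.3 jawerr -1.3 Ft -3.2 Fr -1.7 t 40.0
TCP deg 107.5 r 69.3 jawerr -1.3 Ft -2.8 Fr -1.6 t 40.0
```

```bash
python3 -m creep '[[[0,-1.2,0],-1,24]]' >/dev/null; python3 st.py
python3 -m creep '[[[0,-1.2,0],-1,24]]' >/dev/null; python3 st.py
```

```text
TCP deg 108.6 r 69.4 jawerr -1.4 Ft -3.0 Fr -2.5 t 40.1
TCP deg 109.6 r 69.4 jawerr -1.4 Ft -3.2 Fr -2.7 t 40.2
```

```bash
python3 -m creep '[[[0,-1.2,0],-1,24]]' >/dev/null; python3 st.py
python3 -m creep '[[[0,-1.2,0],-1,24]]' >/dev/null; python3 st.py
python3 -m creep '[[[0,-1.2,0],-1,24]]' >/dev/null; python3 st.py
```

```text
TCP deg 110.5 r 69.6 jawerr -1.4 Ft -3.7 Fr -2.2 t 40.4
TCP deg 111.5 r 69.9 jawerr -1.3 Ft -2.7 Fr -2.3 t 40.5
TCP deg 112.4 r 70.0 jawerr -1.2 Ft -3.2 Fr -2.3 t 40.5
```

```bash
python3 -m creep '[[[0,-1.2,0],-1,24]]' >/dev/null; python3 st.py
python3 -m creep '[[[0,-1.2,0],-1,24]]' >/dev/null; python3 st.py
python3 -m creep '[[[0,-1.2,0],-1,24]]' >/dev/null; python3 st.py
```

```text
TCP deg 113.4 r 70.1 jawerr -1.2 Ft -2.9 Fr -2.2 t 40.6
TCP deg 114.4 r 70.2 jawerr -1.2 Ft -3.0 Fr -2.4 t 40.8
TCP deg 115.2 r 70.3 jawerr -1.0 Ft -3.7 Fr -2.2 t 40.9
```

```bash
python3 -m creep '[[[0,-0.6,0],-0.5,24]]' >/dev/null; python3 st.py
python3 -m creep '[[[0,-0.6,0],-0.5,24]]' >/dev/null; python3 st.py
```

```text
TCP deg 115.3 r 70.1 jawerr -0.6 Ft -5.8 Fr -2.0 t 41.0
TCP deg 115.4 r 70.0 jawerr -0.2 Ft -6.0 Fr -1.8 t 41.0
```

```bash
python3 -m creep '[[[0,0,0],0,24],[[0,0,0],0,24]]' >/dev/null; python3 st.py; python3 -m creep '[[[0,2,0],0,26],[[0,4,0],0,32],[[0,5,0],0,34],[[0,5,0],0,34]]' >/dev/null; python3 st.py
```

```text
TCP deg 115.4 r 70.0 jawerr -0.2 Ft -4.7 Fr -2.6 t 41.2
TCP deg 112.5 r 71.0 jawerr 2.7 Ft -0.2 Fr -0.4 t 41.6
```

Free of the knob; raise, move off, and check from above.

```bash
python3 -m creep '[[[-15,0,0],0,36],[[-40,0,0],0,36],[[-80,0,0],0,36],[[-120,0,0],0,36],[[-150,0,0],0,36],[[-150,0,0],0,36]]'; python3 - <<'E'
from h import *
plan([560,330,200])
E
```

```text
t: 42.25
tcp_pos: [653.3, 120.6, 208.3]
tool_rot: [1.902, 1.559, 0.287]
contact_force: [0.8, -0.1, 0.2]
width: 35.9
shift [   7.9 -102.5 -205.1] spin 0.0
```

```bash
python3 -m creep '[[[0,-15,-30],0,36],[[0,-30,-60],0,36],[[0,-45,-90],0,36],[[0,-60,-120],0,36],[[0,-75,-150],0,36],[[0,-90,-180],0,36],[[0,-102,-205],0,36],[[0,-102,-205],0,36]]' >/dev/null; python3 -m creep '[[[0,-20,-40],0,36],[[0,-40,-80],0,36],[[0,-40,-80],0,36]]'; python3 - <<'E'
from fit import *
for y in(-2,64):
    c=P(21,y,40);r=fit(c[0],c[1],32.4,40,('top',));print(press([r[0],r[1],40]))
save('top','t9.png',(250,160,490,340),3.3)
E
```

```text
t: 43.35
tcp_pos: [513.8, 420.7, 199.9]
tool_rot: [-2.374, 1.564, 2.307]
contact_force: [-0.1, 2.1, -0.1]
width: 36.0
[586.1 -11.9  80.6] [0.392]
[ 22.8 -22.8  40. ]
[553.3  39.7  75.3] [0.431]
[22.8 38.3 40. ]
```

View pics/t9.png

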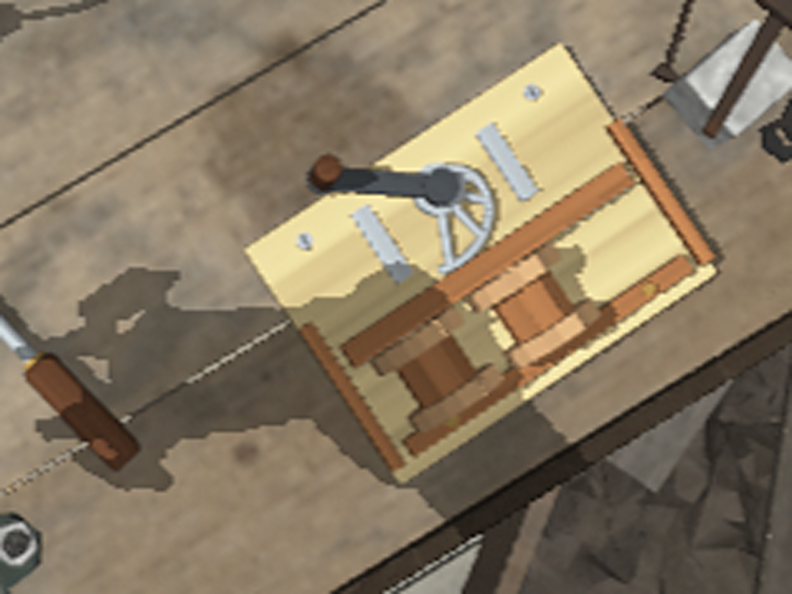

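```bash
python3 - <<'E'
from h import *
f=lambda u,v,z:press(at('top',(250+u/3.3,160+v/3.3),z))
for n,u,v in[('stopfarR',682,256),('barnearR',636,187),('barnearL',354,364)]:print(n,f(u,v,24))
k=f(325,168,74.5)-[104,0,0];print('lever rad',np.arctan2(k[1],k[0])+np.pi/3)
s=env.observe();print(s['t'],s['contact_force']);env.job_done()
E
```

```text
stopfarR [ -8.8 -97.6  24. ]
barnearR [ 40.2 -98.   24. ]
barnearL [ 45.  100.1  24. ]
lever rad 1.9839055587480035
43.5 [ 0.26861398 -0.68024256  0.11498095]
the job is handed in; nothing more can be done
```

I finished the job and handed it in at t = 43.5 s. The lever was opened, both bobbins are clamped on the bed, and the rod is on the bench. Only two bobbins were there at the start.

- **Lever open:** I turned it clockwise until it stopped moving and the force rose. Seen from above it read −58.6° against a nominal −60°, about the reading error.
- **Bobbins:** I carried both on the rod only. They stood at press (30, −2.5) and (32, 64) mm before clamping, within about 1.5° of square.
- **Rod:** It was laid down on the open bench to the left of the press.
- **Clamping:** I turned the lever in small steps. The force at the knob held at about 3 N, then rose to about 6 N at 1.95–1.98 rad, and I stopped there. That is roughly 16 N on the bar, below the 35 N that shifts the stop.

**Last checks:**
- The final top picture shows both bobbins square between stop and bar.
- The gap reads 49–54 mm by pixel, against 50 mm when snug.
- The stop reads x = −8.8 mm, against −7.7 mm before. That is within pixel error, so I take it as not moved.
- The automatic position fit of the bobbins failed after clamping, because they touch wood of the same colour. Their clamped positions rest on the picture and the lever force alone.

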